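# Tip the wood block into the corner of the fence board

## Robot

A 7-joint arm with a two-finger parallel gripper is mounted at the origin on a cart in front of the work surface, level with it; the furniture and walls round the work are solid. World frame = base frame: x ahead of the robot, y to its left, z up, the work surface at z = 0. Lengths are in m, angles in rad, forces in N, time in s.
With the tool pointing down it reaches from about 0.425 to 0.925 m from the base axis. Payload 6.8 kg.
Tool frame: the origin (TCP) lies on the front face of the gripper's body, between the roots of the fingers; the fingertips stand 73 mm ahead of it and the grasp point (between the pads) lies 54 mm ahead of it (bot.finger_overhang is the z of the fingertips in the tool frame, in m); z points along the fingers, y is the line along which they close (so a half turn about z gives the same grasp; the last joint's range is limited). The gripper opens to 85 mm and grips with 20 to 120 N. Pads are 22 mm wide; open, the fingers measure 114 mm over their backs; the gripper's body (76 mm by 85 mm) begins 54 mm behind the grasp point. The pads swing forward as they close: fully open they stand 13 mm farther back than shut.
Start: joints at [-0.108, 0.477, 0.022, 1.555, -0.011, 1.109, -0.083], TCP at [0.675, 0, 0.304] pointing down, gripper open.
Joint ranges: [-2.96, 2.96], [-0.34, 2.1], [-1.41, 1.46], [0.24, 2.44], [-1.37, 4.51], [0.17, 1.92], [-2.96, 2.96]. Speed limits (rad/s): [2.39, 2.39, 3.14, 3.14, 3.14, 3.14, 3.14].

## Interface

Orientations are given as a unit quaternion [w, x, y, z].
In Python, from station import bot gives the robot as it stands.
- The arm moves only by the tool servo_tool, never from a script. Its argument "motion" is one flat list of numbers, 7 for each row, row after row: the shift along the tool's x, y, z as a fraction of full scale, then the turn, a rotation vector about the tool's x, y, z as a fraction of full scale, then the closure, from 0 (fully open) to 1 (shut). In form: [tx, ty, tz, ax, ay, az, gripper, tx, ty, tz, ax, ay, az, gripper, ...]. A call has 1 to 5 rows; each row shifts and turns the commanded pose from where the row before left it, along the tool's axes as they then stand; what a row does not reach is not made up. Full scale, the value 1, is 0.02 m for a shift and 0.15 rad for a turn. A row lasts 1/8 s, in which the tool goes at most 62.5 mm and 10.7 degrees, less where a joint would pass 70% of its speed; a pose out of reach is approached as far as the arm can. A call with a number of a shift or a turn outside -1 to 1 is refused whole. A call with a gripper value outside its range is refused whole. The fingers move at their own pace and stop on an object; "grip_force" is the grip in N (left out, the last holds). Time passes only in rows, so rows that do not move let the fingers close. It gives the time, the measured TCP pose, the force, the opening and the grip force at its end, in the units of the state.
- bot.get_obs(): the state, without advancing time (a new reading comes with each control period).
- bot.read_camera(name): name is "scene" or "side" or "wrist"; returns the picture (480x640x3 uint8, red, green, blue); there is no depth.
- bot.get_calibration(name): a dict with "mtx" (3x3 intrinsics, pixels), "rvec" (rotation vector, rad) and "tvec" (3), from world to camera coordinates, as OpenCV has them. Camera axes: x right, y down, z forward; pixel columns grow to the right and rows downward; lengths in m; the calibration is good to about 2 mm. A picture is of the moment at which its call begins: read the wrist's pose just before it. get_calibration takes no time and is no camera call; for the wrist camera it gives the pose at the moment of the call.
- bot.hand_in(): hands the job in; it is judged then, once.
Trained networks look in the newest picture that a camera, given by its name, has taken for a name from the list of things; names that differ only in an ending like _2 or _b are one class to them, and where a whole thing is asked for, a point or a joint stands for the part that bears it (a point fixed in the world has none). Each returns a list of dicts, best first, with "p" (0 to 1); they miss things now and then, are a little off and sometimes report something else, mostly with a low value. They report only what shows in the picture. A call takes as long as a camera call. They do not tell look-alikes from the thing itself.
- bot.boxes_of(camera, name): "uv" ([column, row] in pixels, amid what is visible of it).
The state is a dict: "t": time; "q": joint angles; "joint_vel": joint speeds; "joint_torque": joint torques, N m; "eef_pos": TCP position; "tool_rot": TCP orientation; "contact_force": force on the tool from outside, world axes, zero at the start; "torque": the same for the moment, N m; "gripper_width": opening from 0.0 (shut) to 1.0 (fully open); "grasp_force": force on a finger pad.
Only numpy, scipy, OpenCV 4.12 (cv2) and the standard library are available. Lean on these libraries where they do the work, as an engineer would, in place of code of your own. Each camera call takes 0.05 s, during which the arm holds its last target. There are 200 camera calls.

## Task

The wooden block stands on end on the dark fence board: push it over towards the back fence so that it lies flat on its broad face, its length pointing at that fence, then push it along the board until its end is flush against the back fence and its long side flush against the side fence, ready for drilling. Only push it with closed fingertips or the outside of the fingers: do not take it between the fingers, do not lift it, and leave the glue bottle, tape measure and black cup where they stand.

Things in the scene. Friction and masses are not known exactly. Their poses are not given: they have to be found in the camera images.
- jig: Fence board, fixed: dark wooden board 240 x 240 x 18 mm (top at z = 18 mm) with two aluminium fences, 25 mm wide, 20 mm high above its top. Origin: centre of its underside, z up. Back fence along its +x edge (far from the robot), inner face at x = +95 mm; side fence along its +y edge (left), inner face at y = +95 mm, square to each other. The -x and -y edges are open.
- block_center (a point): Centre of a loose light-brown wood block, 70 x 110 x 34 mm along its x, y, z, 0.09-0.18 kg. It starts standing on end on the board: y up, z (normal of a broad face) roughly along the board's -x, centre 55 mm above the board's top. Tipped over its lower far edge it falls freely and lies with z up, y roughly towards the back fence, centre 17 mm above the board's top.
- glue_bottle: Bystander: white dropper bottle, 36 mm across, 96 mm tall, standing loose on the bench beyond the back fence. Origin: centre of its underside, z up.
- tape_measure: Bystander: yellow pocket tape measure, 64 x 70 x 36 mm, loose on the bench off the board's open -y side (the right). Origin: centre of its underside, z up.
- black_cup: Bystander: black plastic cup, 61 mm across, 58 mm tall, standing loose on the bench outside the side fence (the left). Origin: centre of its underside, z up.
There are look-alikes about, which are no part of the job. Of the things like the part that bears block_center, leave any that is purple; of the rest the smaller one is meant.

How it is judged:
On the way:
1. the block has been tipped towards the back fence and lies flat on the board (angle between block_center's own z axis and vertical below 0.06 rad and z of block_center in the frame of jig between 0.03 and 0.04 m), for 0.2 s.
At the end, for the whole second after the job is handed in: The block lies at rest on the board, broad face down, on the face that looked towards the back fence (z up within 0.06 rad, centre 30 to 40 mm above the board's underside), square to the fences within 0.05 rad, its end within 4 mm of the back fence and its long side within 4 mm of the side fence (all of step 1 and x of block_center in the frame of jig between 0.036 and 0.044 m and y of block_center in the frame of jig between 0.056 and 0.064 m and angle between the y axis of block_center and the x axis of jig, either way round below 0.05 rad and linear speed of block below 0.01 m/s and angular speed of block below 0.05 rad/s); the robot touches nothing.
It fails at once if the block is lifted (z of block_center in the frame of jig above 0.093 m or (angle between block_center's own z axis and vertical below 0.15 rad and z of block_center in the frame of jig above 0.055 m)).
It fails at once if the block is taken between the fingers (the grasp point lies inside it) (x of the grasp point in the frame of block_center between -0.027 and 0.027 m and y of the grasp point in the frame of block_center between -0.047 and 0.047 m and z of the grasp point in the frame of block_center between -0.012 and 0.012 m).
It fails at once if the glue bottle, tape measure or cup is moved more than 15 mm or tipped (distance of any of glue_bottle, tape_measure, black_cup from where it was at the start of the episode above 0.015 m or angle between any of glue_bottle, tape_measure, black_cup's own z axis and vertical above 0.2 rad).
It also fails if it takes over 50 s, if anything falls off the work surface, if the arm or the gripper's body presses on something with over 40 N, if the wrist force passes 120 N, or if a joint passes its speed limit or range.

## Working session

There is one attempt and no reset: what is moved stays moved. The work goes in short steps, Python scripts to look and compute and a tool call to move; the robot and the scene stay as the last step left them, time stands still between calls to the robot, and variables do not carry over. Pictures are saved under pics/ and viewed, at most 10 in all, crops included, and the job is handed in when it is done.

Besides the shell and the picture viewer there is one more tool, called after "Request:" as name(argument=value, ...) on one line, values as JSON. servo_tool: Moves the arm, as the interface text tells. Shift numbers are shares of 0.02 m and turn numbers shares of 0.15 rad, none past 1 either way. Its arguments: {"type":"object","properties":{"motion":{"type":"array","items":{"type":"number","minimum":-1,"maximum":1}},"grip_force":{"type":"number"}},"required":["motion"]}

```bash
mkdir -p pics; cat > h.py <<'E'
import numpy as np, cv2
from station import bot
def grab(n,f=None):
    im=bot.read_camera(n)
    if f: cv2.imwrite('pics/'+f,im[:,:,::-1])
    return im
def cal(n):
    c=bot.get_calibration(n); return np.array(c['mtx'],float),np.array(c['rvec'],float).ravel(),np.array(c['tvec'],float).ravel()
def ray(n,uv,z):
    K,r,t=cal(n);R=cv2.Rodrigues(r)[0];C=-R.T@t
    d=R.T@np.linalg.inv(K)@np.array([uv[0],uv[1],1.]);return C+d*(z-C[2])/d[2]
def proj(n,P):
    K,r,t=cal(n);return cv2.projectPoints(np.array(P,float).reshape(-1,1,3),r,t,K,None)[0].reshape(-1,2)
E
python3 - <<'E'
from h import *
a=grab('scene','s0.png');b=grab('side','d0.png')
for n in('scene','side'):
    for o in('block_center','jig','glue_bottle','tape_measure','black_cup'):
        print(n,o,[(np.round(x['uv']),round(x['p'],2)) for x in bot.boxes_of(n,o)])
E
```

```text
scene block_center [(array([276., 342.]), 0.83), (array([416., 281.]), 0.72), (array([219., 286.]), 0.68), (array([306., 260.]), 0.58)]
scene jig [(array([332., 248.]), 0.64)]
scene glue_bottle [(array([350., 194.]), 0.76)]
scene tape_measure [(array([420., 284.]), 0.94)]
scene black_cup [(array([254., 207.]), 0.94)]
side block_center [(array([297., 262.]), 0.98), (array([222., 303.]), 0.77), (array([219., 246.]), 0.58)]
side jig [(array([339., 272.]), 0.79)]
side glue_bottle [(array([380., 233.]), 0.82)]
side tape_measure [(array([400., 322.]), 0.77)]
side black_cup [(array([288., 215.]), 0.77)]
```

View pics/s0.png

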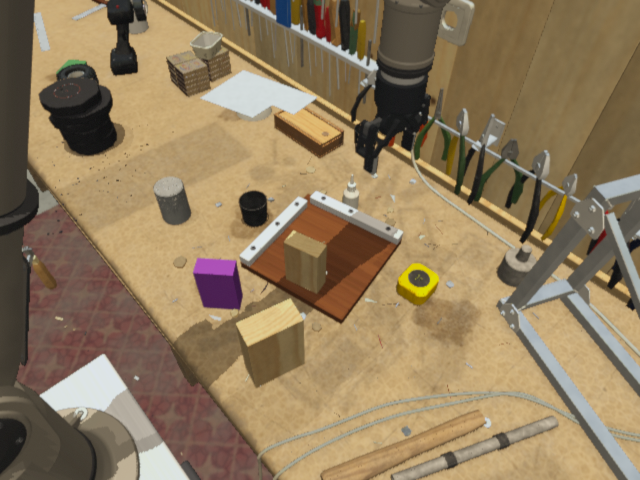

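View pics/d0.png

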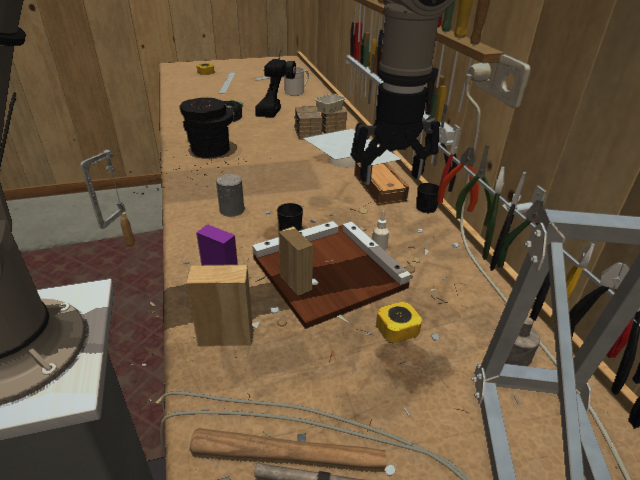

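Candidates for the block: purple block at scene (219,286), which is excluded; large light block at (276,342), which is bigger and on the bench; small block standing on the board at (306,260), side (297,262). I choose the last. The cup is at (254,207), the bottle at (350,194) and the tape at (418,284). Next is a close crop of that choice.

```bash
python3 - <<'E'
import cv2,numpy as np
a=cv2.imread('pics/s0.png')[180:330,230:420];b=cv2.imread('pics/d0.png')[210:335,245:420]
cv2.imwrite('pics/c1.png',cv2.resize(a,None,fx=4,fy=4,interpolation=cv2.INTER_CUBIC))
cv2.imwrite('pics/c2.png',cv2.resize(b,None,fx=4,fy=4,interpolation=cv2.INTER_CUBIC))
E
```

```text
(no output)
```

View pics/c1.png

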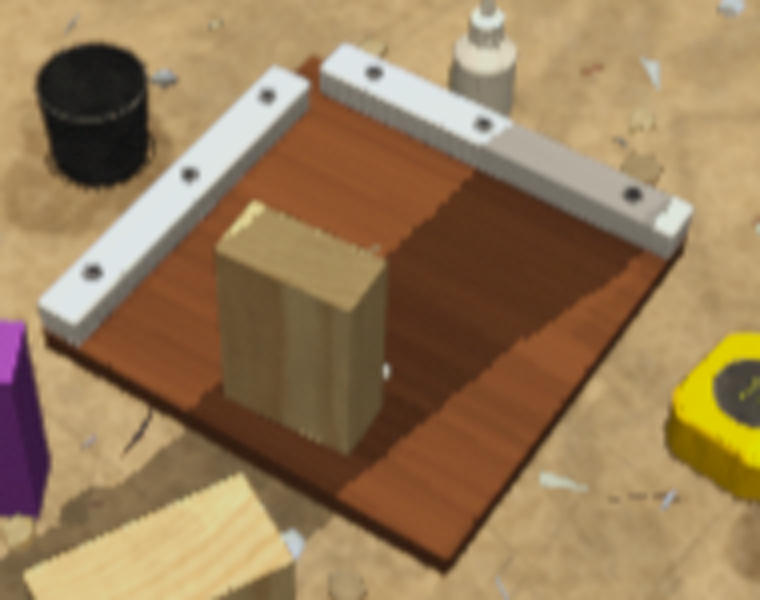

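View pics/c2.png

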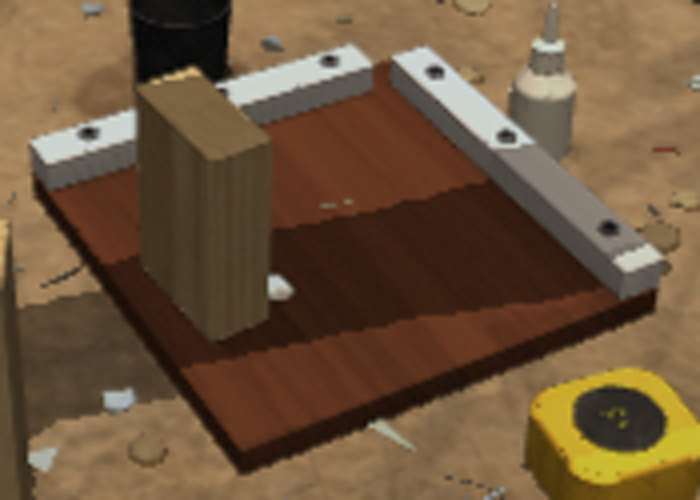

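The crops confirm the block (light wood, upright, near the board's open −x edge); board and fence corners are readable in both views. I'll fit both poses.

```bash
cat > fit.py <<'E'
from h import *
from scipy.optimize import least_squares
S=lambda u,v:(230+u/4,180+v/4)
D=lambda u,v:(245+u/4,210+v/4)
J=[('scene',(-.12,-.12,.018),S(445,558)),('side',(-.12,-.12,.018),D(243,458)),
('scene',(.12,-.12,.018),S(684,245)),('side',(.12,-.12,.018),D(656,293)),
('scene',(.12,.12,.018),S(313,57)),('side',(.12,.12,.018),D(383,62)),
('scene',(-.12,.12,.018),S(45,336)),('side',(-.12,.12,.018),D(35,178)),
('scene',(-.12,.095,.038),S(80,322)),('side',(-.12,.095,.038),D(48,163)),
('scene',(.095,-.12,.038),S(672,232)),('side',(.095,-.12,.038),D(625,275))]
a,b=.035,.017
B=[]
for (x,y),s,d in [((-b,a),(218,245),(137,88)),((-b,-a),(350,307),(210,160)),((b,-a),(385,262),(270,142)),((b,a),(258,205),(197,70))]:
    B+=[('scene',(x,y,.128),S(*s)),('side',(x,y,.128),D(*d))]
for (x,y),s,d in [((-b,a),(225,395),(143,268)),((-b,-a),(347,453),(215,340)),((b,-a),(380,410),(267,322))]:
    B+=[('scene',(x,y,.018),S(*s)),('side',(x,y,.018),D(*d))]
def tf(p,P):
    c,s=np.cos(p[2]),np.sin(p[2]);P=np.array(P);return np.c_[p[0]+c*P[:,0]-s*P[:,1],p[1]+s*P[:,0]+c*P[:,1],P[:,2]]
def res(p,L):
    r=[]
    for i,n in enumerate(('scene','side')):
        l=[x for x in L if x[0]==n]
        r.append(proj(n,tf(p,[x[1] for x in l]))-[x[2] for x in l])
    return np.concatenate(r).ravel()
if __name__=='__main__':
    for nm,L in(('jig',J),('blk',B)):
        o=least_squares(res,[.65,0,0],args=(L,),loss='soft_l1');print(nm,np.round(o.x,4),np.round(res(o.x,L).reshape(-1,2),1).tolist())
        if nm=='jig':j=o.x
    c,s=np.cos(j[2]),np.sin(j[2]);d=o.x-j;print('blk in jig',c*d[0]+s*d[1],-s*d[0]+c*d[1],d[2])
    for n,o,z in(('scene','glue_bottle',.05),('scene','black_cup',.03),('scene','tape_measure',.018),('side','glue_bottle',.05),('side','black_cup',.03)):
        q=bot.boxes_of(n,o)[0]['uv'];print(o,ray(n,q,z).round(3))
    s=bot.get_obs();print(s['t'],s['eef_pos'],s['tool_rot'],s['gripper_width'])
E
python3 fit.py
```

```text
jig [0.5865 0.0616 0.2458] [[1.4, 1.6], [1.9, -2.9], [-0.4, -0.7], [-1.4, -1.4], [-1.3, 1.4], [0.8, 1.5], [-0.6, -0.6], [1.3, -0.8], [5.0, -1.3], [-1.7, -1.4], [-0.8, 1.1], [0.3, -0.1]]
blk [0.51   0.0286 0.2837] [[-1.0, 0.4], [-0.1, 1.3], [1.3, -0.3], [-0.4, -1.7], [-0.3, -0.1], [0.0, 1.2], [1.0, -0.5], [-0.4, -0.4], [-0.1, 0.7], [1.1, -0.5], [0.2, -1.0], [-0.4, -0.7], [-1.1, 1.4], [1.0, -0.1]]
blk in jig -0.0822377728771514 -0.013426277168730943 0.037894763513535684
glue_bottle [0.719 0.119 0.05 ]
black_cup [0.549 0.244 0.03 ]
tape_measure [ 0.669 -0.125  0.018]
glue_bottle [0.718 0.112 0.05 ]
black_cup [0.546 0.262 0.03 ]
0.85 [6.75034453e-01 1.29684271e-05 3.03949748e-01] [2.80044354e-05 7.07109382e-01 7.07104178e-01 4.74647335e-05] 0.9988727030779836
```

```bash
cat > fit2.py <<'E'
from fit import *
# (cam, model line endpoints, pixel line endpoints)
bx=.095
L=[('scene',[(bx,-.11,.018),(bx,.08,.018)],S(322,95),S(660,252)),
('scene',[(bx,-.11,.038),(bx,.08,.038)],S(322,75),S(672,235)),
('scene',[(-.11,bx,.038),(.07,bx,.038)],S(80,322),S(308,90)),
('side',[(bx,-.11,.038),(bx,.08,.038)],D(391,63),D(625,273)),
('side',[(-.11,bx,.038),(.07,bx,.038)],D(48,163),D(372,68)),
('side',[(-.11,bx,.018),(.07,bx,.018)],D(48,188),D(372,90)),
('scene',[(-.12,-.11,.018),(-.12,.11,.018)],S(45,336),S(445,558)),
('scene',[(-.11,-.12,.018),(.1,-.12,.018)],S(445,558),S(680,250)),
('side',[(-.12,-.11,.018),(-.12,.11,.018)],D(35,178),D(243,458)),
('side',[(-.11,-.12,.018),(.1,-.12,.018)],D(243,458),D(650,293))]
def rl(p):
    r=[]
    for n,m,a,b in L:
        a,b=np.array(a),np.array(b);d=(b-a)/np.linalg.norm(b-a)
        q=proj(n,tf(p,m))-a;r+=list(q[:,0]*d[1]-q[:,1]*d[0])
    return np.array(r)
o=least_squares(rl,[.58,.06,.25],loss='soft_l1');print(np.round(o.x,4),np.round(rl(o.x).reshape(-1,2),1).tolist())
ob=least_squares(res,[.5,.03,.25],args=(B,),loss='soft_l1').x
j=o.x;c,s=np.cos(j[2]),np.sin(j[2]);d=ob-j;print('blk in jig',c*d[0]+s*d[1],-s*d[0]+c*d[1],d[2])
E
python3 fit2.py
```

```text
[0.5867 0.0625 0.2465] [[-1.4, -0.4], [-0.1, 1.0], [0.3, 0.8], [0.1, 0.7], [-0.5, 0.6], [-1.9, -0.9], [-0.4, 0.7], [-1.6, 0.5], [0.1, -0.3], [1.0, 0.1]]
blk in jig -0.08267598401072679 -0.014166902911016147 0.037191701214291384
```

```bash
python3 - <<'E'
from h import *
for n,uv in(('side',(250,344)),('side',(197,344)),('scene',(304,352)),('scene',(250,383)),('side',(236,270)),('scene',(241,308)),('scene',(205,305))):
    print(n,uv,ray(n,uv,0).round(3))
for z in(.12,.14,.16):print(z,ray('side',(249,268),z).round(3),ray('side',(190,282),z).round(3),ray('scene',(302,320),z).round(3),ray('scene',(291,303),z).round(3),ray('side',(247,265),z).round(3))
E
```

```text
side (250, 344) [ 0.397 -0.09   0.   ]
side (197, 344) [ 0.307 -0.067  0.   ]
scene (304, 352) [ 0.413 -0.076  0.   ]
scene (250, 383) [ 0.307 -0.058  0.   ]
side (236, 270) [0.401 0.122 0.   ]
scene (241, 308) [0.385 0.072 0.   ]
scene (205, 305) [0.338 0.123 0.   ]
0.12 [ 0.413 -0.027  0.12 ] [ 0.313 -0.04   0.12 ] [ 0.406 -0.081  0.12 ] [ 0.414 -0.045  0.12 ] [ 0.411 -0.018  0.12 ]
0.14 [ 0.411 -0.052  0.14 ] [ 0.314 -0.065  0.14 ] [ 0.398 -0.09   0.14 ] [ 0.406 -0.056  0.14 ] [ 0.409 -0.044  0.14 ]
0.16 [ 0.408 -0.077  0.16 ] [ 0.316 -0.089  0.16 ] [ 0.391 -0.099  0.16 ] [ 0.398 -0.066  0.16 ] [ 0.406 -0.069  0.16 ]
```

Request:
servo_tool(motion=[0, 0, 0, 0, 0, -1, 1, 0, 0, 0, 0, 0, -0.64, 1, 0, 0, 0, 0, 0, 0, 1, 0, 0, 0, 0, 0, 0, 1])

```text
t: 1.35
eef_pos: [0.675, -0.0001, 0.3039]
tool_rot: [0.0, 0.616, 0.788, 0.0]
contact_force: [-0.1, -1.2, -1.2]
gripper_width: 0.143
grasp_force: 0.0
```

Request:
servo_tool(motion=[0.34, -1, 0, 0, 0, 0, 1, 0.34, -1, 0, 0, 0, 0, 1, 0.34, -1, 0, 0, 0, 0, 1, 0.34, -1, 0, 0, 0, 0, 1, 0.34, -1, 0, 0, 0, 0, 1])

```text
t: 1.98
eef_pos: [0.5691, 0.0087, 0.304]
tool_rot: [0.0, 0.616, 0.788, 0.0]
contact_force: [0.0, -0.1, -0.3]
gripper_width: -0.0
grasp_force: 0.0
```

Request:
servo_tool(motion=[0.34, -1, 0, 0, 0, 0, 1, 0.34, -1, 0, 0, 0, 0, 1, 0.34, -1, 0, 0, 0, 0, 1, 0.34, -1, 0, 0, 0, 0, 1, 0.34, -1, 0, 0, 0, 0, 1])

```text
t: 2.6
eef_pos: [0.4638, 0.0173, 0.3041]
tool_rot: [0.0, 0.616, 0.788, 0.0]
contact_force: [-0.7, -0.5, 0.2]
gripper_width: 0.001
grasp_force: 0.0
```

Request:
servo_tool(motion=[0, -0.76, 0, 0, 0, 0, 1, 0, 0, 1, 0, 0, 0, 1, 0, 0, 1, 0, 0, 0, 1, 0, 0, 0, 0, 0, 0, 1, 0, 0, 0, 0, 0, 0, 1])

```text
t: 3.22
eef_pos: [0.4502, 0.0135, 0.2646]
tool_rot: [0.0, 0.615, 0.788, 0.0]
contact_force: [-0.4, 0.2, 0.0]
gripper_width: 0.0
grasp_force: 0.0
```

```bash
cat >> h.py <<'E'
JP=np.array([.5867,.0625]);JY=.2465
def injig(p):
    c,s=np.cos(JY),np.sin(JY);d=np.array(p[:2])-JP;return np.array([c*d[0]+s*d[1],-s*d[0]+c*d[1],p[2]])
E
python3 - <<'E'
from h import *
s=bot.get_obs();print(s['t'],s['eef_pos'],s['tool_rot'],injig(s['eef_pos']).round(4),s['gripper_width'],bot.finger_overhang)
E
```

```text
3.225 [0.4501947  0.01345259 0.26457892] [3.13226120e-04 6.15240251e-01 7.88339539e-01 3.26224531e-04] [-0.1443 -0.0143  0.2646] 0.00032282724854947227 0.0726
```

Request:
servo_tool(motion=[0, 0, 1, 0, 0, 0, 1, 0, 0, 1, 0, 0, 0, 1, 0, 0, 1, 0, 0, 0, 1, 0, 0, 0.9, 0, 0, 0, 1, 0, 0, 0, 0, 0, 0, 1])

```text
t: 3.85
eef_pos: [0.4497, 0.0135, 0.1857]
tool_rot: [-0.0, 0.615, 0.788, -0.0]
contact_force: [0.1, -0.0, -0.5]
gripper_width: 0.002
grasp_force: 0.0
```

Request:
servo_tool(motion=[0, 0.3, 0, 0, 0, 0, 1, 0, 0.3, 0, 0, 0, 0, 1, 0, 0.3, 0, 0, 0, 0, 1, 0, 0.3, 0, 0, 0, 0, 1, 0, 0.3, 0, 0, 0, 0, 1])

```text
t: 4.47
eef_pos: [0.4793, 0.021, 0.186]
tool_rot: [0.0, 0.615, 0.789, 0.0]
contact_force: [0.3, 0.1, 1.1]
gripper_width: -0.001
grasp_force: 0.0
```

Request:
servo_tool(motion=[0, 0.3, 0, 0, 0, 0, 1, 0, 0.3, 0, 0, 0, 0, 1, 0, 0.3, 0, 0, 0, 0, 1, 0, 0.3, 0, 0, 0, 0, 1])

```text
t: 4.97
eef_pos: [0.5025, 0.0268, 0.1859]
tool_rot: [-0.0, 0.615, 0.789, -0.0]
contact_force: [-0.4, 0.5, 0.5]
gripper_width: -0.002
grasp_force: 0.0
```

```bash
python3 - <<'E'
from h import *
s=bot.get_obs();print(s['t'],injig(s['eef_pos']).round(4),s['contact_force'])
a=grab('scene')[180:330,230:420,::-1];b=grab('side')[210:335,245:420,::-1]
a=cv2.resize(a,None,fx=2,fy=2);b=cv2.resize(b,None,fx=2,fy=2)
c=np.zeros((300,740,3),np.uint8);c[:300,:380]=a;c[:250,380:730]=b;cv2.imwrite('pics/p1.png',c)
E
```

```text
4.975 [-0.0904 -0.0141  0.1859] [-0.40772357  0.51545723  0.51984536]
```

View pics/p1.png

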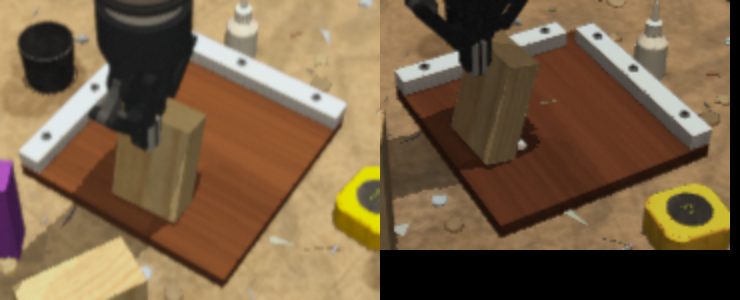

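The picture shows the block (at about (160,160)) leaning towards the back fence, with the fingertips on its near face. I'll keep pushing.

Request:
servo_tool(motion=[0, 0.3, 0, 0, 0, 0, 1, 0, 0.3, 0, 0, 0, 0, 1, 0, 0.3, 0, 0, 0, 0, 1, 0, 0.3, 0, 0, 0, 0, 1, 0, 0, 0, 0, 0, 0, 1])

```text
t: 5.7
eef_pos: [0.5259, 0.0327, 0.1859]
tool_rot: [0.0, 0.615, 0.789, 0.0]
contact_force: [-0.4, 0.8, -0.4]
gripper_width: -0.002
grasp_force: 0.0
```

Request:
servo_tool(motion=[0, -0.8, 0, 0, 0, 0, 1, 0, -0.8, 0, 0, 0, 0, 1, 0, -0.8, 0, 0, 0, 0, 1, 0, 0, 0, 0, 0, 0, 1])

```text
t: 6.2
eef_pos: [0.4771, 0.0202, 0.1859]
tool_rot: [-0.0, 0.615, 0.788, -0.0]
contact_force: [0.6, -1.0, -0.8]
gripper_width: -0.002
grasp_force: 0.0
```

```bash
python3 - <<'E'
from h import *
s=bot.get_obs();print(s['t'],injig(s['eef_pos']).round(4),s['contact_force'])
a=grab('scene')[180:330,230:420,::-1];b=grab('side')[210:335,245:420,::-1]
a=cv2.resize(a,None,fx=2,fy=2);b=cv2.resize(b,None,fx=2,fy=2)
c=np.zeros((300,740,3),np.uint8);c[:300,:380]=a;c[:250,380:730]=b;cv2.imwrite('pics/p2.png',c)
E
```

```text
6.2 [-0.1166 -0.0143  0.1859] [ 0.6319234  -1.02470233 -0.78391674]
```

View pics/p2.png

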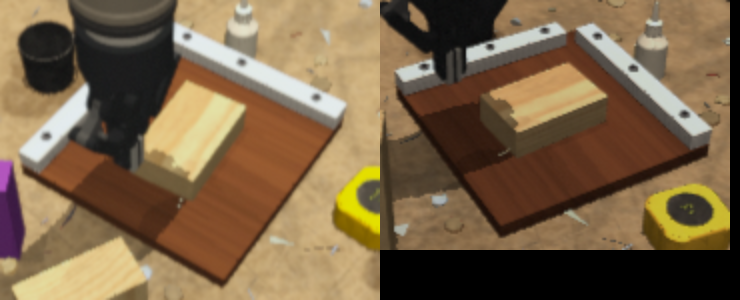

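The block now lies flat on the board (side half: top corners about (482,95), (512,133), (606,97), (560,66)), with its length towards the back fence. Next, its pose.

```bash
cat > fit3.py <<'E'
from fit import *
S=lambda u,v:(230+u/2,180+v/2)
D=lambda u,v:(245+(u-380)/2,210+v/2)
a,b=.055,.035
B=[('side',(-a,b,.052),D(482,95)),('side',(-a,-b,.052),D(512,133)),('side',(a,-b,.052),D(606,97)),('side',(a,b,.052),D(560,66)),
('side',(-a,-b,.018),D(514,153)),('side',(-a,b,.018),D(484,118)),('scene',(a,-b,.052),S(245,104)),('scene',(a,b,.052),S(183,83)),('scene',(-a,-b,.052),S(194,172)),('scene',(-a,-b,.018),S(187,193))]
o=least_squares(res,[.57,.04,.25],args=(B,),loss='soft_l1').x
print(o,res(o,B).reshape(-1,2).round(1).tolist(),injig([*o[:2],0]).round(4),o[2]-JY)
E
python3 fit3.py
```

```text
[0.57901886 0.0545193  0.29717656] [[-0.4, 0.2], [0.6, -2.4], [-2.2, 3.6], [0.8, 3.7], [-1.9, -1.1], [1.5, -1.1], [0.4, -1.2], [3.7, -2.9], [0.3, 2.2], [-2.8, 0.5]] [-0.0094 -0.0059  0.    ] 0.050676556778909476
```

Request:
servo_tool(motion=[-0.7, 1, 0, 0, 0, 0, 1, -0.7, 1, 0, 0, 0, 0, 1, -0.7, 1, 0, 0, 0, 0, 1, -0.7, 1, 0, 0, 0, 0, 1, -0.7, 1, 0, 0, 0, 0, 1])

```text
t: 6.92
eef_pos: [0.5943, -0.0228, 0.1859]
tool_rot: [0.0, 0.615, 0.789, 0.0]
contact_force: [0.1, -0.8, 0.8]
gripper_width: 0.001
grasp_force: 0.0
```

Request:
servo_tool(motion=[0, 0.6, 0.8, 0, 0, 0, 1, 0, 0, 1, 0, 0, 0, 1, 0, 0, 1, 0, 0, 0, 1, 0, 0, 1, 0, 0, 0, 1, 0, 0, 0.36, 0, 0, 0, 1])

```text
t: 7.55
eef_pos: [0.6035, -0.0195, 0.1007]
tool_rot: [-0.001, 0.615, 0.789, -0.001]
contact_force: [-1.4, 0.4, 0.1]
gripper_width: 0.001
grasp_force: 0.0
```

Request:
servo_tool(motion=[0.3, 0, 0, 0, 0, 0, 1, 0.4, 0, 0, 0, 0, 0, 1, 0.4, 0, 0, 0, 0, 0, 1, 0.4, 0, 0, 0, 0, 0, 1, 0.4, 0, 0, 0, 0, 0, 1])

```text
t: 8.18
eef_pos: [0.5953, 0.0176, 0.1031]
tool_rot: [0.0, 0.615, 0.789, 0.0]
contact_force: [0.9, -1.6, 0.2]
gripper_width: 0.004
grasp_force: 0.4
```

```bash
python3 - <<'E'
from h import *
s=bot.get_obs();print(s['t'],injig(s['eef_pos']).round(4),s['contact_force'])
E
```

```text
8.175 [-0.0026 -0.0457  0.1031] [ 0.93904221 -1.58878162  0.23949782]
```

Request:
servo_tool(motion=[0.4, 0, 0, 0, 0, 0, 1, 0.4, 0, 0, 0, 0, 0, 1, 0.4, 0, 0, 0, 0, 0, 1, 0.4, 0, 0, 0, 0, 0, 1, 0.3, 0, 0, 0, 0, 0, 1])

```text
t: 8.8
eef_pos: [0.5858, 0.0546, 0.1027]
tool_rot: [-0.0, 0.615, 0.789, 0.0]
contact_force: [0.2, 0.2, 0.4]
gripper_width: -0.002
grasp_force: 0.4
```

Request:
servo_tool(motion=[0.25, 0, 0, 0, 0, 0, 1, 0.25, 0, 0, 0, 0, 0, 1, 0.2, 0, 0, 0, 0, 0, 1, 0.2, 0, 0, 0, 0, 0, 1])

```text
t: 9.3
eef_pos: [0.5816, 0.0716, 0.1027]
tool_rot: [0.0, 0.615, 0.788, -0.0]
contact_force: [0.7, -1.1, 0.5]
gripper_width: -0.001
grasp_force: 0.4
```

```bash
python3 - <<'E'
from h import *
s=bot.get_obs();print(s['t'],injig(s['eef_pos']).round(4),s['contact_force'])
E
```

```text
9.3 [-0.0028  0.01    0.1027] [ 0.65908328 -1.11587201  0.48954544]
```

Nearly there; small presses until the force rises.

Request:
servo_tool(motion=[0.1, 0, 0, 0, 0, 0, 1, 0.1, 0, 0, 0, 0, 0, 1, 0, 0, 0, 0, 0, 0, 1])

```text
t: 9.68
eef_pos: [0.5804, 0.0749, 0.1026]
tool_rot: [-0.0, 0.615, 0.788, -0.0]
contact_force: [-0.2, -2.1, 0.8]
gripper_width: 0.002
grasp_force: 1.1
```

Request:
servo_tool(motion=[0.1, 0, 0, 0, 0, 0, 1, 0, 0, 0, 0, 0, 0, 1])

```text
t: 9.93
eef_pos: [0.58, 0.0771, 0.1026]
tool_rot: [-0.0, 0.615, 0.788, -0.0]
contact_force: [-1.2, -2.5, -0.0]
gripper_width: 0.002
grasp_force: 1.3
```

Request:
servo_tool(motion=[0.1, 0, 0, 0, 0, 0, 1, 0, 0, 0, 0, 0, 0, 1])

```text
t: 10.18
eef_pos: [0.5799, 0.0773, 0.1026]
tool_rot: [0.001, 0.616, 0.788, -0.001]
contact_force: [0.1, -6.9, 0.1]
gripper_width: 0.002
grasp_force: 3.4
```

Request:
servo_tool(motion=[-1, 0, 0, 0, 0, 0, 1, 0, 0, -1, 0, 0, 0, 1, 0, 0, -1, 0, 0, 0, 1, 0, -1, -0.5, 0, 0, 0, 1, 0.8, -1, 0, 0, 0, 0, 1])

```text
t: 10.8
eef_pos: [0.5428, 0.0653, 0.1551]
tool_rot: [0.001, 0.616, 0.788, 0.002]
contact_force: [0.2, 0.5, -1.4]
gripper_width: 0.0
grasp_force: 0.0
```

Request:
servo_tool(motion=[0.8, -1, 0, 0, 0, 0, 1, 0.8, -1, 0, 0, 0, 0, 1, 0.75, -1, 0, 0, 0, 0, 1, 0, -0.2, 0, 0, 0, 0, 1, 0, 0, 0, 0, 0, 0, 1])

```text
t: 11.42
eef_pos: [0.4692, 0.0956, 0.1536]
tool_rot: [0.001, 0.615, 0.788, 0.001]
contact_force: [0.7, 0.3, 0.6]
gripper_width: 0.003
grasp_force: 0.0
```

```bash
python3 - <<'E'
from h import *
s=bot.get_obs();print(s['t'],injig(s['eef_pos']).round(4),s['contact_force'])
a=grab('scene')[180:330,230:420,::-1];b=grab('side')[210:335,245:420,::-1]
a=cv2.resize(a,None,fx=2,fy=2);b=cv2.resize(b,None,fx=2,fy=2)
c=np.zeros((300,740,3),np.uint8);c[:300,:380]=a;c[:250,380:730]=b;cv2.imwrite('pics/p3.png',c)
E
```

```text
11.425 [-0.1059  0.0607  0.1536] [0.7304863  0.25259337 0.58664075]
```

View pics/p3.png

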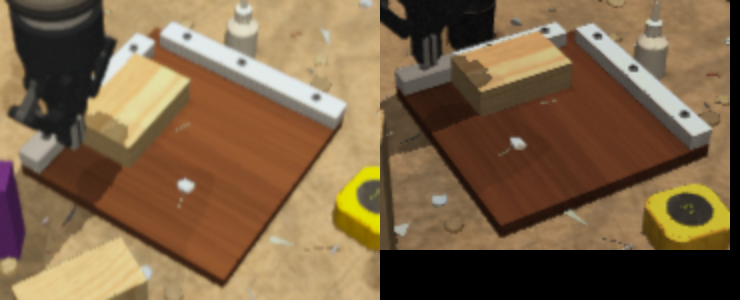

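The block (at about (135,108)) lies flush along the side fence, with the fingers behind its near end. Next I go down and push it forward.

Request:
servo_tool(motion=[0, 0, 1, 0, 0, 0, 1, 0, 0, 1, 0, 0, 0, 1, 0, 0, 0.55, 0, 0, 0, 1, 0, 0.4, 0, 0, 0, 0, 1, 0, 0.4, 0, 0, 0, 0, 1])

```text
t: 12.15
eef_pos: [0.4852, 0.0997, 0.1023]
tool_rot: [0.0, 0.615, 0.788, 0.001]
contact_force: [-0.3, 0.2, 0.2]
gripper_width: -0.0
grasp_force: 0.0
```

Request:
servo_tool(motion=[0, 0.4, 0, 0, 0, 0, 1, 0, 0.4, 0, 0, 0, 0, 1, 0, 0.4, 0, 0, 0, 0, 1, 0, 0.4, 0, 0, 0, 0, 1, 0, 0.4, 0, 0, 0, 0, 1])

```text
t: 12.78
eef_pos: [0.5231, 0.1093, 0.1017]
tool_rot: [-0.0, 0.615, 0.789, -0.0]
contact_force: [-0.6, -0.3, 0.8]
gripper_width: -0.001
grasp_force: 0.5
```

```bash
python3 - <<'E'
from h import *
s=bot.get_obs();print(s['t'],injig(s['eef_pos']).round(4),s['contact_force'])
E
```

```text
12.775 [-0.0503  0.0609  0.1017] [-0.56472941 -0.2734631   0.83554449]
```

Request:
servo_tool(motion=[0, 0.25, 0, 0, 0, 0, 1, 0, 0.2, 0, 0, 0, 0, 1, 0, 0.15, 0, 0, 0, 0, 1, 0, 0.1, 0, 0, 0, 0, 1])

```text
t: 13.28
eef_pos: [0.5363, 0.1126, 0.1017]
tool_rot: [-0.0, 0.615, 0.789, -0.0]
contact_force: [0.0, -0.5, -0.3]
gripper_width: 0.001
grasp_force: 0.3
```

Request:
servo_tool(motion=[0, 0.1, 0, 0, 0, 0, 1, 0, 0.1, 0, 0, 0, 0, 1, 0, 0, 0, 0, 0, 0, 1])

```text
t: 13.65
eef_pos: [0.5404, 0.1137, 0.1018]
tool_rot: [0.0, 0.615, 0.789, 0.0]
contact_force: [-0.2, -0.1, -0.2]
gripper_width: 0.001
grasp_force: 0.0
```

Request:
servo_tool(motion=[0, 0.1, 0, 0, 0, 0, 1, 0, 0, 0, 0, 0, 0, 1])

```text
t: 13.9
eef_pos: [0.5423, 0.1141, 0.1018]
tool_rot: [0.0, 0.615, 0.788, 0.0]
contact_force: [-0.4, 0.1, -0.4]
gripper_width: -0.001
grasp_force: 0.0
```

```bash
python3 - <<'E'
from h import *
s=bot.get_obs();print(s['t'],injig(s['eef_pos']).round(4),s['contact_force'])
E
```

```text
13.9 [-0.0305  0.0609  0.1018] [-0.37095229  0.13608028 -0.40546686]
```

Not yet against the back fence; continuing in small steps.

Request:
servo_tool(motion=[0, 0.1, 0, 0, 0, 0, 1, 0, 0, 0, 0, 0, 0, 1])

```text
t: 14.15
eef_pos: [0.5442, 0.1146, 0.1017]
tool_rot: [0.0, 0.615, 0.789, 0.0]
contact_force: [0.0, -0.8, 0.3]
gripper_width: 0.003
grasp_force: 0.0
```

Request:
servo_tool(motion=[0, 0.1, 0, 0, 0, 0, 1, 0, 0, 0, 0, 0, 0, 1])

```text
t: 14.4
eef_pos: [0.5459, 0.115, 0.1017]
tool_rot: [-0.0, 0.615, 0.789, -0.0]
contact_force: [-1.6, 0.4, 0.2]
gripper_width: 0.002
grasp_force: 0.4
```

Request:
servo_tool(motion=[0, 0.1, 0, 0, 0, 0, 1, 0, 0, 0, 0, 0, 0, 1])

```text
t: 14.65
eef_pos: [0.5462, 0.1151, 0.1013]
tool_rot: [-0.001, 0.615, 0.789, -0.002]
contact_force: [-7.0, -1.0, 3.3]
gripper_width: -0.001
grasp_force: 3.1
```

Request:
servo_tool(motion=[0, -1, 0, 0, 0, 0, 1, -1, 0, 0, 0, 0, 0, 1, -1, 0, 0, 0, 0, 0, 1, -1, 0, 0, 0, 0, 0, 1, -1, 0, 0, 0, 0, 0, 1])

```text
t: 15.28
eef_pos: [0.5485, 0.0316, 0.1017]
tool_rot: [0.0, 0.615, 0.788, 0.0]
contact_force: [0.1, -0.8, 0.7]
gripper_width: 0.002
grasp_force: 0.0
```

Request:
servo_tool(motion=[0, 1, 0, 0, 0, 0, 1, 0, 1, 0, 0, 0, 0, 1, 0, 1, 0, 0, 0, 0, 1, 0, 1, 0, 0, 0, 0, 1, 0, 0.3, 0, 0, 0, 0, 1])

```text
t: 15.9
eef_pos: [0.6325, 0.0535, 0.1016]
tool_rot: [0.0, 0.615, 0.788, 0.0]
contact_force: [0.0, 0.2, -0.1]
gripper_width: -0.002
grasp_force: 0.0
```

Request:
servo_tool(motion=[0.4, 0, 0, 0, 0, 0, 1, 0.4, 0, 0, 0, 0, 0, 1, 0.3, 0, 0, 0, 0, 0, 1, 0.2, 0, 0, 0, 0, 0, 1, 0, 0, 0, 0, 0, 0, 1])

```text
t: 16.52
eef_pos: [0.6248, 0.0797, 0.1018]
tool_rot: [-0.0, 0.615, 0.789, 0.0]
contact_force: [-0.3, -0.3, 0.3]
gripper_width: 0.0
grasp_force: 0.0
```

```bash
python3 - <<'E'
from h import *
s=bot.get_obs();print(s['t'],injig(s['eef_pos']).round(4),s['contact_force'])
E
```

```text
16.525 [0.0412 0.0074 0.1018] [-0.29283857 -0.34192776  0.2903431 ]
```

Request:
servo_tool(motion=[0.15, 0, 0, 0, 0, 0, 1, 0.15, 0, 0, 0, 0, 0, 1, 0, 0, 0, 0, 0, 0, 1])

```text
t: 16.9
eef_pos: [0.6235, 0.0854, 0.1017]
tool_rot: [-0.0, 0.615, 0.789, 0.0]
contact_force: [-0.2, 0.3, 0.1]
gripper_width: -0.005
grasp_force: 0.0
```

Request:
servo_tool(motion=[0.1, 0, 0, 0, 0, 0, 1, 0, 0, 0, 0, 0, 0, 1])

```text
t: 17.15
eef_pos: [0.6231, 0.0872, 0.1017]
tool_rot: [-0.0, 0.615, 0.789, 0.0]
contact_force: [-0.1, -0.5, -0.4]
gripper_width: -0.002
grasp_force: 0.0
```

Request:
servo_tool(motion=[0.05, 0, 0, 0, 0, 0, 1, 0, 0, 0, 0, 0, 0, 1])

```text
t: 17.4
eef_pos: [0.6229, 0.0877, 0.1017]
tool_rot: [0.0, 0.615, 0.788, -0.0]
contact_force: [-0.6, -0.7, -0.3]
gripper_width: 0.006
grasp_force: 0.3
```

```bash
python3 - <<'E'
from h import *
s=bot.get_obs();print(s['t'],injig(s['eef_pos']).round(4),s['contact_force'],s['grasp_force'])
E
```

```text
17.4 [0.0412 0.0156 0.1017] [-0.56967103 -0.68872401 -0.34301202] 0.3493904136121273
```

Request:
servo_tool(motion=[0.1, 0, 0, 0, 0, 0, 1, 0, 0, 0, 0, 0, 0, 1])

```text
t: 17.65
eef_pos: [0.6228, 0.0879, 0.1018]
tool_rot: [0.001, 0.616, 0.788, -0.001]
contact_force: [1.4, -5.1, 0.7]
gripper_width: 0.004
grasp_force: 2.5
```

Request:
servo_tool(motion=[-1, 0, 0, 0, 0, 0, 1, -1, 0, -0.5, 0, 0, 0, 1, -1, 0, -1, 0, 0, 0, 1, 0, 0, -1, 0, 0, 0, 1, 0, 0, -1, 0, 0, 0, 1])

```text
t: 18.27
eef_pos: [0.637, 0.032, 0.1733]
tool_rot: [-0.0, 0.615, 0.788, 0.0]
contact_force: [-0.6, 0.3, -0.3]
gripper_width: -0.002
grasp_force: 0.0
```

Request:
servo_tool(motion=[0, -1, -1, 0, 0, 0, 1, 0, -1, -1, 0, 0, 0, 1, 0, -1, -1, 0, 0, 0, 1, -1, -1, -1, 0, 0, 0, 1, -1, -1, -1, 0, 0, 0, 1])

```text
t: 18.9
eef_pos: [0.5491, -0.0305, 0.2733]
tool_rot: [0.0, 0.614, 0.789, 0.001]
contact_force: [0.6, -0.0, 0.7]
gripper_width: -0.0
grasp_force: 0.0
```

```bash
python3 - <<'E'
from h import *
s=bot.get_obs();print(s['t'],injig(s['eef_pos']).round(4),s['contact_force'])
a=grab('scene')[180:330,230:420,::-1];b=grab('side')[210:335,245:420,::-1]
a=cv2.resize(a,None,fx=2,fy=2);b=cv2.resize(b,None,fx=2,fy=2)
c=np.zeros((300,740,3),np.uint8);c[:300,:380]=a;c[:250,380:730]=b;cv2.imwrite('pics/p4.png',c)
E
```

```text
18.9 [-0.0592 -0.081   0.2733] [ 0.59718405 -0.02279449  0.65630096]
```

View pics/p4.png

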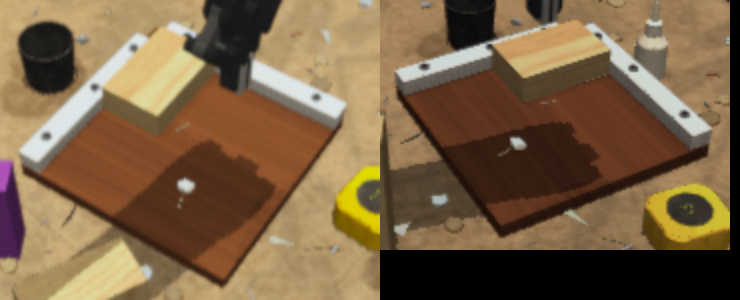

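The block (at about (158,75) in the scene half) sits in the corner against both fences. Both side presses met the block at the same offset, so it is square, and the robot is clear of everything.

```bash
python3 -c "
from station import bot
print(bot.hand_in())"
```

```text
the job is handed in; nothing more can be done
None
```

I tipped the block flat and pushed it flush against the side and back fences, then handed the job in at about 19 s; the hand-in returned no verdict, but the last picture and contact forces show it seated in the corner with the bystanders untouched.

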